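Sort the sanding bench

ROBOT

A 7-joint arm with a two-finger parallel gripper is mounted at the origin on the work surface. World frame = base frame: x ahead of the robot, y to its left, z up, the work surface at z = 0. Lengths are in m, angles in rad, forces in N, time in s.
With the tool pointing down it reaches from about 0.4 to 0.875 m from the base axis. Payload 19.3 kg.
Tool frame: the origin (TCP) lies midway between the tips of the shut fingers; the grasp point (between the pads) lies 19 mm behind it; z points along the fingers, y is the line along which they close (so a half turn about z gives the same grasp; the last joint's range is limited). The gripper opens to 85 mm and grips with 20 to 120 N. Pads are 22 mm wide; open, the fingers measure 114 mm over their backs; the gripper's body (76 mm by 85 mm) begins 54 mm behind the grasp point. The pads swing forward as they close: fully open they stand 13 mm farther back than shut.
Start: joints at [1.115, 0.521, -0.036, 1.599, 0.021, 1.021, -0.113], TCP at [0.235, -0.579, 0.231] pointing down, gripper open.
Joint ranges: [-2.91, 2.91], [-0.3, 2.13], [-1.5, 1.42], [0.17, 2.43], [-1.26, 4.41], [0.16, 1.93], [-2.52, 2.52]. Speed limits (rad/s): [1.89, 1.89, 2.39, 2.39, 3.01, 3.01, 3.01].

INTERFACE

Orientations are given as [roll, pitch, yaw] about the fixed x, y, z axes, in that order (R = Rz(yaw) Ry(pitch) Rx(roll)).
In Python, from workcell import bot gives the robot as it stands.
- The arm moves only by the tool move_arm, never from a script. Its argument "moves" is a list that holds one entry, the list of rows, each a list of 7 numbers: the opening, from 0 (shut) to 1 (fully open), then the shift along the tool's x, y, z in units of 1000 mm (1.0 is 1000 mm), then the turn, a rotation vector about the tool's x, y, z in units of 2 pi rad (1.0 is 2 pi rad). A call has 1 to 5 rows; each row is the pose to reach, as a shift and turn from the pose commanded when the call began, along the tool's axes at that moment, turning the shorter way round; what a row does not reach only later rows make up. A row lasts 1/10 s, in which the tool goes at most 50 mm and 8.59 degrees, less where a joint would pass 70% of its speed; a pose out of reach is approached as far as the arm can. A call with a number of a shift or a turn outside -1 to 1 is refused whole. A call with a gripper value outside its range is refused whole. The fingers move at their own pace and stop on an object; "force" is the grip in N (left out, the last holds). Time passes only in rows, so rows that repeat a pose let the fingers close. It gives the time, the measured TCP pose, the force, the opening and the grip force at its end, in the units of the state.
- bot.observe(): the state, without advancing time (a new reading comes with each control period).
- bot.grab_frame(name): name is "scene" or "top"; returns the picture (384x512x3 uint8, red, green, blue); there is no depth.
- bot.camera_params(name): a dict with "vertical_fov" (degrees; the focal length in pixels is half the picture's height over the tangent of half this angle, whatever the lens; pixels are square), "cx", "cy" (the principal point, pixels), "R" (3x3) and "t" (3): a world point X has camera coordinates R X + t. Camera axes: x right, y down, z forward; pixel columns grow to the right and rows downward; lengths in m; the calibration is good to about 2 mm. A picture is of the moment at which its call begins. camera_params takes no time and is no camera call.
- bot.job_done(): hands the job in; it is judged then, once.
The state is a dict: "clock": time; "qpos": joint angles; "qd": joint speeds; "joint_efforts": joint torques, N m; "position": TCP position; "tool_rot": TCP orientation; "force": force on the tool from outside, world axes, zero at the start; "moment": the same for the moment, N m; "grip_width": finger opening in m; "finger_force": force on a finger pad.
Only numpy, scipy, OpenCV 4.12 (cv2) and the standard library are available. Lean on these libraries where they do the work, as an engineer would, in place of code of your own. Each camera call takes 0.05 s, during which the arm holds its last target. There are 200 camera calls.

TASK

Sort the bench for the next sanding pass: lay the red (coarse) sanding block flat in the plywood rack, lengthwise between its end stops and centred, with the green (fine) block squarely on top of it; put each puck flat in the tray bay of its own colour; and stand the brass bench dog, shank up as it is now, in the steel dish. Leave the tape roll and the lamp where they lie, and leave everything released and at rest.

Things in the scene. Friction and masses are not known exactly. Their poses are not given: they have to be found in the camera images.
- coarse_block: Coarse hand sanding block with RED top and bottom: cork body, 70 long (its x axis) x 42 wide (y) x 28 high, with the same abrasive on top and underneath; lies flat. About 60 g. Origin at the centre of its underside, z up. Sizes in mm.
- fine_block: Fine hand sanding block with GREEN top and bottom: cork body, 70 long (its x axis) x 42 wide (y) x 28 high, with the same abrasive on top and underneath; lies flat. About 60 g. Origin at the centre of its underside, z up. Sizes in mm.
- orange_puck: Orange bench puck: a plastic disc 50 across and 28 high with a thin black rubber spot on top (spot 32 across). Lies flat. About 60 g. Origin at the centre of its underside, z up. Sizes in mm.
- blue_puck: Blue bench puck: a plastic disc 50 across and 28 high with a thin black rubber spot on top (spot 32 across). Lies flat. About 60 g. Origin at the centre of its underside, z up. Sizes in mm.
- bench_dog: Brass bench dog standing on its head, shank up: head 34 across and 13 high at the bottom, plain round shank 19 across above it, 56 high overall. About 130 g. Origin at the centre of its underside (the head's face), z up along the shank. Sizes in mm.
- block_rack: Rack for the sanding blocks, fixed: plywood plate 112 (x) x 80 (y), top 6 above the bench, with a dark wooden stop across each end (x), 6 thick and 18 high above the bench; the gap between the stops is 100 along x, the y sides are open. A block lies on the plate with its length along x. Origin under the plate's centre, on the bench. Sizes in mm.
- puck_tray: Grey puck tray, fixed, 90 (x) x 180 (y), with two bays side by side along y: the orange-floored bay is centred at y = +44, the blue-floored bay at y = -44 (both x = 0). Bay floor 5 above the bench, inside 82 (x) x 84 (y); rim and dividing wall 4 thick, top 11 above the bench. Origin under the tray's centre, on the bench. Sizes in mm.
- dog_dish: Round steel dish, fixed: 80 across at the rim, rim 14 high, floor 4 above the bench, floor 66 across inside, wall 4 thick. Origin under its centre, on the bench. Sizes in mm.
- tape_roll: Bystander: yellow roll of tape lying flat among the things, 68 across, 24 high, hole 48. Origin at the centre of its underside. Sizes in mm.
- work_lamp: Bystander: black bar-shaped inspection lamp lying beyond the trays, about 240 long (y) x 36 x 24 high. Origin under its middle. Sizes in mm.
Mind the look-alikes: they are no part of the job. What is shaped like the orange_puck but pink is not meant.

How it is judged:
At the end, for the whole second after the job is handed in: Red block flat on the rack within 15 mm of centre and 0.3 rad of lengthwise; green block flat on it, within 15 mm and 0.3 rad; each puck flat on its colour's bay floor, within 18 mm of the bay's centre in x and y; dog upright on the dish floor within 19 mm; all level (0.12 rad) and at rest (x of coarse_block in the frame of block_rack between -0.017 and 0.017 m and y of coarse_block in the frame of block_rack between -0.015 and 0.015 m and z of coarse_block in the frame of block_rack between 0.002 and 0.01 m and angle between the x axis of coarse_block and the x axis of block_rack, either way round below 0.3 rad and angle between each of coarse_block, fine_block, orange_puck, blue_puck, bench_dog's own z axis and vertical below 0.12 rad and linear speed of each of coarse_block, fine_block, orange_puck, blue_puck, bench_dog below 0.02 m/s and horizontal distance between fine_block and coarse_block below 0.015 m and angle between the x axis of fine_block and the x axis of coarse_block, either way round below 0.3 rad and z of fine_block in the frame of block_rack between 0.029 and 0.039 m and x of orange_puck in the frame of puck_tray between -0.018 and 0.018 m and y of orange_puck in the frame of puck_tray between 0.025 and 0.063 m and z of orange_puck in the frame of puck_tray between 0.001 and 0.009 m and x of blue_puck in the frame of puck_tray between -0.018 and 0.018 m and y of blue_puck in the frame of puck_tray between -0.063 and -0.025 m and z of blue_puck in the frame of puck_tray between 0.001 and 0.009 m and horizontal distance between bench_dog and dog_dish below 0.019 m and z of bench_dog in the frame of dog_dish between 0 and 0.008 m); the robot touches nothing.
It fails at once if the tape roll is shifted by more than 30 mm (distance of tape_roll from where it was at the start of the episode above 0.03 m).
It fails at once if the lamp is shifted by more than 30 mm (distance of work_lamp from where it was at the start of the episode above 0.03 m).
It also fails if it takes over 128 s, if anything falls off the work surface, if the arm or the gripper's body presses on something with over 40 N, if the wrist force passes 120 N, or if a joint passes its speed limit or range.

## Working session

There is one attempt and no reset: what is moved stays moved. The work goes in short steps, Python scripts to look and compute and a tool call to move; the robot and the scene stay as the last step left them, time stands still between calls to the robot, and variables do not carry over. Pictures are saved under pics/ and viewed, at most 14 in all, crops included, and the job is handed in when it is done.

Besides the shell and the picture viewer there is one more tool, called after "Request:" by a JSON object that holds its "fn" and its "kwargs", one argument or row to a line. move_arm: Moves the arm, as the interface text tells. Shifts and turns lie within -1 to 1; 1 stands for 1000 mm of shift or 2 pi rad of turn. Its arguments: {"type":"object","properties":{"moves":{"type":"array"},"force":{"type":"number"}},"required":["moves"]}

```bash
ls; mkdir -p pics; python3 - <<'E'
from workcell import bot
import cv2
for n in("scene","top"):
    cv2.imwrite(f"pics/{n}0.png",cv2.cvtColor(bot.grab_frame(n),cv2.COLOR_RGB2BGR)); p=bot.camera_params(n); print(n,p)
s=bot.observe(); print(s)
E
```

```text
pics
scene {'vertical_fov': 53.36737480451464, 'cx': 256.4485161012916, 'cy': 188.61250824618656, 'R': array([[ 0.70440903,  0.70964104, -0.01474825],
       [ 0.37076305, -0.3855888 , -0.84490001],
       [-0.60526249,  0.58968709, -0.53472091]]), 't': array([-0.40146412, -0.16936554,  1.36472603])}
top {'vertical_fov': 56.96286118015841, 'cx': 253.06564057325275, 'cy': 189.2451189189485, 'R': array([[ 0.0246715 , -0.9994751 , -0.020996  ],
       [-0.98094252, -0.02015442, -0.19325002],
       [ 0.19272542,  0.02536364, -0.98092487]]), 't': array([0.00652886, 0.55205409, 0.80716505])}
{'clock': 0.1, 'qpos': array([ 1.11480062,  0.52198427, -0.03635561,  1.59990627,  0.02119854,
        1.02107499, -0.11280055]), 'qd': array([-6.84600018e-05,  2.24013630e-04,  1.02477191e-03, -2.90421807e-04,
        4.92250487e-04,  2.37426371e-04,  7.74878816e-04]), 'joint_efforts': array([ 2.29308287e-03, -9.28501725e+01,  1.98351815e+00, -3.70538020e+01,
        1.81252300e-02,  5.40702429e-03, -1.09962909e-04]), 'position': array([ 0.23506848, -0.57881259,  0.23078037]), 'tool_rot': array([-3.14060581e+00,  5.15145867e-05,  3.85807072e-01]), 'force': array([-0.06284444,  0.42345749,  0.08340867]), 'moment': array([ 0.01574805, -0.01766721, -0.00863037]), 'finger_force': 0.0, 'grip_width': 0.0849161334638488}
```

View pics/top0.png

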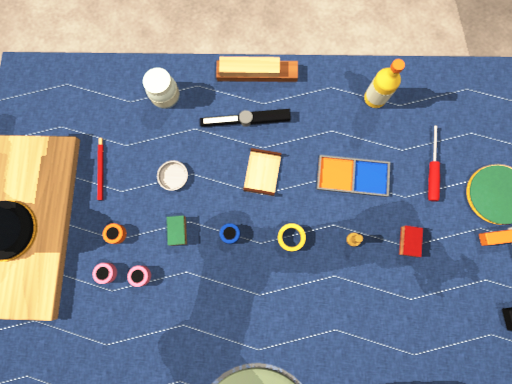

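View pics/scene0.png

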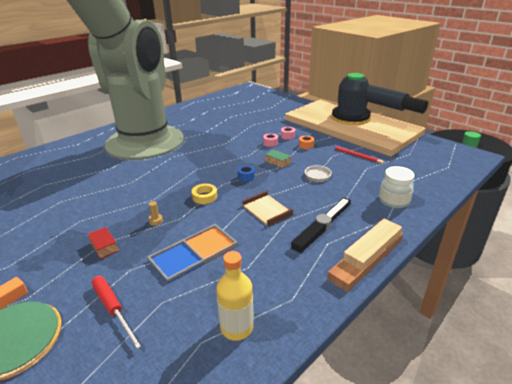

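The top view shows the red block at (411,241), dog (355,240), tape (292,237), blue puck (230,233), green block (177,230) and orange puck (114,233). The pinks are at (104,273) and (139,276), the dish at (172,176), rack at (263,172), tray at (354,175) and lamp at (245,118). The scene view shows the same layout. There are three candidates for the orange puck: (114,233), which is truly orange, and the two pink ones, which aren't meant. I'll confirm this in a crop.

```bash
cat > h.py <<'E'
import numpy as np,cv2
from workcell import bot
def grab(n): return bot.grab_frame(n)
def ray(n,u,v,z):
    p=bot.camera_params(n); f=192/np.tan(np.radians(p["vertical_fov"]/2))
    d=p["R"].T@np.array([(u-p["cx"])/f,(v-p["cy"])/f,1]); C=-p["R"].T@p["t"]
    return C+d*(z-C[2])/d[2]
def blobs(img,lo,hi,roi,amin=30):
    hsv=cv2.cvtColor(img,cv2.COLOR_RGB2HSV); m=cv2.inRange(hsv,np.array(lo),np.array(hi))
    if lo[0]<0: m|=cv2.inRange(hsv,np.array((180+lo[0],lo[1],lo[2])),np.array((180,hi[1],hi[2])))
    r=np.zeros_like(m); x0,y0,x1,y1=roi; r[y0:y1,x0:x1]=m[y0:y1,x0:x1]
    c,_=cv2.findContours(r,cv2.RETR_EXTERNAL,cv2.CHAIN_APPROX_NONE)
    return sorted([k for k in c if cv2.contourArea(k)>amin],key=cv2.contourArea,reverse=True)
def rect(n,c,z):
    w=np.array([ray(n,u,v,z)[:2] for u,v in c[:,0,:]]).astype(np.float32)*1000
    (x,y),(a,b),t=cv2.minAreaRect(w)
    if a<b: a,b,t=b,a,t+90
    return [round(float(q),1) for q in (x,y,a,b,(t+90)%180-90)]  # mm, deg of long axis
E
python3 - <<'E'
from h import *
im=cv2.cvtColor(cv2.imread("pics/top0.png"),cv2.COLOR_BGR2RGB)
def show(name,lo,hi,roi,z):
    for c in blobs(im,lo,hi,roi)[:2]:
        print(name,cv2.boundingRect(c),rect("top",c,z))
show("red",(-6,150,170),(6,255,255),(395,220,430,262),.028)
show("red",(-6,150,60),(6,255,255),(395,220,430,262),.028)
show("green",(40,60,40),(85,255,255),(160,210,195,250),.028)
show("orange",(5,150,100),(20,255,255),(95,215,130,250),.028)
show("pink",(160,60,100),(180,255,255),(85,255,160,292),.028)
show("blue",(105,180,90),(125,255,255),(213,217,246,250),.02)
show("spotO",(0,0,0),(180,255,50),(100,220,128,246),.028)
show("spotB",(0,0,0),(180,255,50),(216,220,244,246),.028)
show("tape",(22,120,100),(35,255,255),(270,215,315,260),.024)
show("dog",(10,100,80),(28,255,255),(340,225,370,252),.056)
show("bayO",(8,150,100),(22,255,255),(315,150,395,200),.005)
show("bayB",(100,200,120),(125,255,255),(355,150,395,200),.005)
show("dish",(0,0,110),(180,70,255),(150,155,195,200),.014)
show("plate",(10,40,120),(30,200,255),(240,145,290,200),.006)
show("lamp",(0,0,0),(180,255,40),(195,105,295,132),.024)
a=cv2.resize(im[215:295,75:205],None,fx=3,fy=3,interpolation=cv2.INTER_CUBIC)
b=cv2.resize(im[145:265,210:430],None,fx=3,fy=3,interpolation=cv2.INTER_CUBIC)
o=np.zeros((600,660,3),np.uint8);o[:240,:390]=a;o[240:]=b
cv2.imwrite("pics/c1.png",cv2.cvtColor(o,cv2.COLOR_RGB2BGR))
E
```

```text
red (403, 226, 20, 31) [438.0, -368.7, 69.5, 43.1, -6.9]
red (403, 226, 20, 31) [437.6, -369.1, 70.3, 43.8, -7.3]
green (167, 215, 18, 31) [450.9, 208.3, 72.2, 42.0, 4.1]
orange (103, 223, 23, 21) [440.1, 360.3, 54.7, 50.0, -84.6]
pink (92, 263, 25, 21) [343.3, 374.8, 59.1, 47.1, -88.5]
pink (127, 265, 24, 22) [339.6, 290.5, 55.7, 49.7, -85.3]
blue (220, 224, 20, 20) [445.8, 75.5, 47.2, 46.8, -88.6]
spotO (107, 228, 11, 11) [440.9, 365.4, 25.3, 23.7, -41.6]
spotB (224, 227, 11, 12) [447.6, 76.1, 26.9, 24.6, 2.0]
tape (278, 223, 28, 28) [441.8, -77.3, 66.0, 65.8, -89.4]
dog (347, 233, 16, 13) [437.3, -222.1, 35.8, 27.9, -88.7]
bayO (319, 157, 34, 33) [608.4, -192.8, 81.9, 80.1, 85.1]
dish (156, 160, 39, 31) [592.5, 230.6, 81.8, 80.3, -41.4]
plate (244, 151, 37, 43) [608.3, -1.7, 103.6, 82.3, -8.5]
lamp (251, 109, 39, 16) [753.3, -19.5, 102.1, 33.5, -84.0]
lamp (201, 118, 40, 8) [737.0, 109.9, 103.0, 19.5, -89.1]
```

View pics/c1.png

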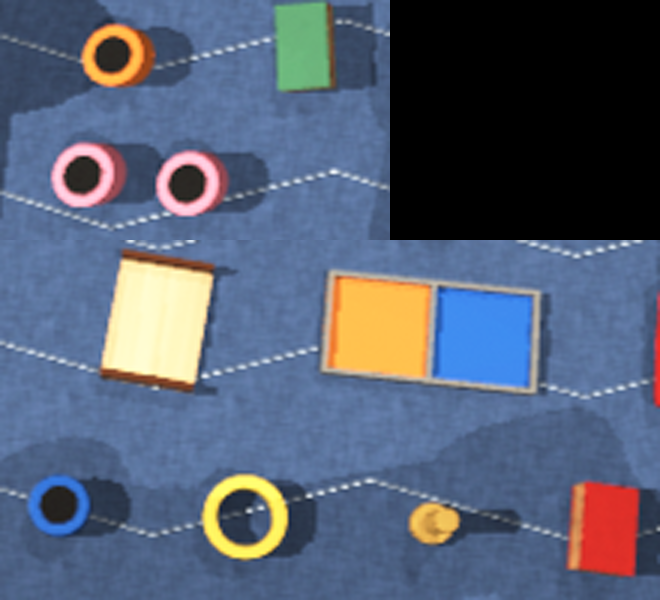

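The crop confirms that the only orange ring is the one at (114,233), and that the two look-alikes are clearly pink. Next I'll refine the dog, tray and rack, then move off toward the red block.

```bash
python3 - <<'E'
from h import *
im=cv2.cvtColor(cv2.imread("pics/top0.png"),cv2.COLOR_BGR2RGB)
print("dog top/head",ray("top",356.7,236.9,.056),ray("top",353.5,240,.013))
print("scene dog",ray("scene",154,203,.056),ray("scene",155.5,220,.008))
for c in blobs(im,(100,170,160),(125,255,255),(355,150,395,200))[:1]: print("bayB",rect("top",c,.005))
for c in blobs(im,(0,100,20),(20,255,140),(240,145,290,200))[:3]: print("stop",rect("top",c,.018))
print("red scene corners check",ray("scene",101,237,.028))
E
```

```text
dog top/head [ 0.4422481  -0.22741019  0.056     ] [ 0.4373455  -0.23078774  0.013     ]
scene dog [ 0.44390256 -0.22621147  0.056     ] [ 0.44554578 -0.2316683   0.008     ]
bayB [600.8, -280.9, 78.9, 77.6, 85.1]
stop [659.1, -9.7, 76.2, 7.0, 80.8]
stop [554.0, 6.0, 74.6, 5.6, 81.9]
red scene corners check [ 0.43699497 -0.36599926  0.028     ]
```

Request:
{"fn": "move_arm", "kwargs": {
  "moves": [
    [[1,0.134,-0.059,0.061,0,0,0.041],[1,0.134,-0.059,0.061,0,0,0.041],[1,0.134,-0.059,0.061,0,0,0.041],[1,0.134,-0.059,0.061,0,0,0.041],[1,0.134,-0.059,0.061,0,0,0.041]]
  ],
  "force": 40
}}

```text
clock: 0.6
position: [0.3382, -0.4725, 0.1696]
tool_rot: [-3.14, 0.001, 0.132]
force: [-0.6, -1.5, 0.2]
grip_width: 0.0852
finger_force: 0.0
```

Request:
{"fn": "move_arm", "kwargs": {
  "moves": [
    [[1,0.113,-0.089,0.06,0,0,0.042],[1,0.113,-0.089,0.06,0,0,0.042],[1,0.113,-0.089,0.06,0,0,0.042],[1,0.113,-0.089,0.06,0,0,0.042],[1,0.113,-0.089,0.06,0,0,0.042]]
  ]
}}

```text
clock: 1.1
position: [0.4379, -0.3714, 0.1101]
tool_rot: [-3.142, 0.001, -0.134]
force: [-0.1, -1.1, 0.0]
grip_width: 0.0857
finger_force: 0.0
```

Request:
{"fn": "move_arm", "kwargs": {
  "moves": [
    [[1,0,0,0.04,0,0,0],[1,0,0,0.08,0,0,0],[1,0,0,0.08,0,0,0]]
  ]
}}

```text
clock: 1.4
position: [0.4344, -0.372, 0.0272]
tool_rot: [-3.14, 0.005, -0.138]
force: [-0.8, 0.0, 0.9]
grip_width: 0.0853
finger_force: 0.0
```

Request:
{"fn": "move_arm", "kwargs": {
  "moves": [
    [[1,0.003,-0.003,0.012,0,0,0],[1,0.003,-0.003,0.024,0,0,0],[1,0.003,-0.003,0.024,0,0,0]]
  ]
}}

```text
clock: 1.7
position: [0.4411, -0.3689, 0.0061]
tool_rot: [-3.142, 0.0, -0.136]
force: [-1.2, -0.0, 0.4]
grip_width: 0.0854
finger_force: 0.0
```

Request:
{"fn": "move_arm", "kwargs": {
  "moves": [
    [[0.3,0,0,0,0,0,0],[0.3,0,0,0,0,0,0],[0.3,0,0,0,0,0,0],[0.3,0,0,0,0,0,0],[0.3,0,0,0,0,0,0]]
  ]
}}

```text
clock: 2.2
position: [0.4414, -0.3689, 0.0071]
tool_rot: [3.141, -0.001, -0.136]
force: [-1.4, 2.0, 7.7]
grip_width: 0.0413
finger_force: 40.7
```

Request:
{"fn": "move_arm", "kwargs": {
  "moves": [
    [[0.3,0,0,-0.05,0,0,0],[0.3,0,0,-0.1,0,0,0],[0.3,0.02,-0.06,-0.11,0,0,0.001],[0.3,0.035,-0.105,-0.11,0,0,0.002],[0.3,0.047,-0.15,-0.11,0,0,0.002]]
  ]
}}

```text
clock: 2.7
position: [0.506, -0.2324, 0.1174]
tool_rot: [3.141, -0.002, -0.149]
force: [1.1, -0.5, -1.0]
grip_width: 0.0408
finger_force: 41.1
```

Request:
{"fn": "move_arm", "kwargs": {
  "moves": [
    [[0.3,0.07,-0.236,0,0,0,0],[0.3,0.07,-0.236,0,0,0,0],[0.3,0.07,-0.236,0,0,0,0],[0.3,0.07,-0.236,0,0,0,0],[0.3,0.07,-0.236,0,0,0,0]]
  ]
}}

```text
clock: 3.2
position: [0.6097, -0.0081, 0.1167]
tool_rot: [-3.141, -0.0, -0.148]
force: [0.4, -0.2, -0.4]
grip_width: 0.0415
finger_force: 41.1
```

```bash
cat >> h.py <<'E'
def go(x,y,z=None,yaw=None):
    """shift (mm) and turn (2pi units) in tool axes from the present measured pose"""
    from scipy.spatial.transform import Rotation as Ro
    s=bot.observe(); p=s["position"]*1000; R=Ro.from_euler("xyz",s["tool_rot"])
    d=R.inv().apply(np.array([x,y,p[2] if z is None else z])-p)
    t=(R.inv()*Ro.from_euler("xyz",[np.pi,0,s["tool_rot"][2] if yaw is None else yaw])).as_rotvec()/(2*np.pi)
    print(p.round(1),"shift",d.round(1),"turn",t.round(4),"w",round(float(s["grip_width"])*1000,1),"F",s["finger_force"],"t",s["clock"])
E
python3 - <<'E'
from h import *
go(609.5,-2,None,-.151)
E
```

```text
[609.7  -8.1 116.7] shift [-1.1 -6.   0. ] turn [-0.     -0.0001  0.0005] w 41.5 F 41.136046797037125 t 3.2
```

Request:
{"fn": "move_arm", "kwargs": {
  "moves": [
    [[0.3,-0.001,-0.006,0.045,0,0,0],[0.3,-0.001,-0.006,0.085,0,0,0],[0.3,-0.001,-0.006,0.097,0,0,0],[0.3,-0.001,-0.006,0.103,0,0,0],[0.3,-0.001,-0.006,0.103,0,0,0]]
  ]
}}

```text
clock: 3.7
position: [0.6094, -0.0051, 0.0143]
tool_rot: [-3.142, -0.001, -0.149]
force: [0.4, 0.0, 0.5]
grip_width: 0.0413
finger_force: 41.5
```

```bash
python3 - <<'E'
from h import *
go(609.5,-2,13)
im=grab("scene"); cv2.imwrite("pics/s1.png",cv2.cvtColor(cv2.resize(im[130:280,180:360],None,fx=3,fy=3),cv2.COLOR_RGB2BGR))
print(bot.observe()["force"])
E
```

```text
[609.4  -5.1  14.3] shift [-0.3 -3.1  1.3] turn [-0.     -0.0001  0.    ] w 41.3 F 41.48601561784744 t 3.7
[ 0.05387822 -0.2323843   0.55247723]
```

View pics/s1.png

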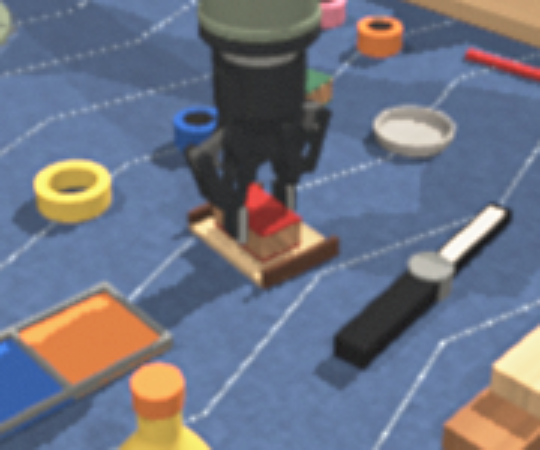

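The crop shows the red block held level between the stops, just above the plate at about crop (268,225). I'll shift it 3 mm, lower it and release.

Request:
{"fn": "move_arm", "kwargs": {
  "moves": [
    [[0.3,0,-0.003,0.001,0,0,0],[0.3,0,-0.003,0.002,0,0,0],[0.75,0,-0.003,0.002,0,0,0],[0.75,0,-0.003,0.002,0,0,0],[0.75,0,-0.003,0.002,0,0,0]]
  ]
}}

```text
clock: 4.25
position: [0.6095, -0.0015, 0.0115]
tool_rot: [-3.141, -0.0, -0.148]
force: [-0.2, -0.3, 0.1]
grip_width: 0.0642
finger_force: 0.0
```

Request:
{"fn": "move_arm", "kwargs": {
  "moves": [
    [[0.8,0,0,-0.03,0,0,0],[0.8,0,0,-0.07,0,0,0],[1,0,0,-0.11,0,0,0],[1,-0.03,-0.04,-0.11,0,0,-0.01],[1,-0.06,-0.08,-0.11,0,0,-0.02]]
  ]
}}

```text
clock: 4.75
position: [0.562, 0.0866, 0.1225]
tool_rot: [-3.141, -0.003, -0.023]
force: [1.5, 1.7, -0.9]
grip_width: 0.0855
finger_force: 0.0
```

```bash
python3 - <<'E'
from h import *
go(450.9,208.3,110,.072)
E
```

```text
[562.   86.6 122.5] shift [-113.9 -119.1   12.3] turn [-0.     -0.0004 -0.0151] w 85.5 F 0.0 t 4.75
```

Request:
{"fn": "move_arm", "kwargs": {
  "moves": [
    [[1,-0.114,-0.119,0.012,0,0,-0.015],[1,-0.114,-0.119,0.012,0,0,-0.015],[1,-0.114,-0.119,0.012,0,0,-0.015],[1,-0.114,-0.119,0.012,0,0,-0.015],[1,-0.114,-0.119,0.03,0,0,-0.015]]
  ]
}}

```text
clock: 5.25
position: [0.4497, 0.211, 0.0926]
tool_rot: [-3.139, -0.002, 0.076]
force: [0.3, -1.5, -0.0]
grip_width: 0.0853
finger_force: 0.0
```

```bash
python3 - <<'E'
from h import *
go(450.9,208.3,8,.072)
im=grab("top")
for c in blobs(im,(-6,150,100),(6,255,255),(235,140,295,200))[:1]: print("red",rect("top",c,.034))
E
```

```text
[449.7 211.   92.6] shift [ 0.8  2.9 84.6] turn [-0.0003 -0.0003  0.0006] w 85.3 F 0.0 t 5.25
red [605.9, -2.4, 70.3, 40.4, -8.6]
```

Request:
{"fn": "move_arm", "kwargs": {
  "moves": [
    [[1,0.001,0.003,0.045,0,0,0],[1,0.001,0.003,0.075,0,0,0],[1,0.001,0.003,0.085,0,0,0],[1,0.001,0.003,0.085,0,0,0],[0.3,0.001,0.003,0.085,0,0,0]]
  ]
}}

```text
clock: 5.8
position: [0.4524, 0.2052, 0.0073]
tool_rot: [-3.141, -0.001, 0.071]
force: [-0.1, 0.8, 0.5]
grip_width: 0.0732
finger_force: 0.0
```

Request:
{"fn": "move_arm", "kwargs": {
  "moves": [
    [[0.3,0,0,0,0,0,0],[0.3,0,0,0,0,0,0],[0.3,0,0,0,0,0,0],[0.3,0,0,0,0,0,0],[0.3,0,0,0,0,0,0]]
  ]
}}

```text
clock: 6.3
position: [0.4524, 0.2055, 0.0075]
tool_rot: [-3.141, -0.002, 0.072]
force: [-2.5, -0.3, 15.1]
grip_width: 0.0414
finger_force: 39.1
```

Request:
{"fn": "move_arm", "kwargs": {
  "moves": [
    [[0.3,0,0,-0.04,0,0,0],[0.3,0,0,-0.08,0,0,0],[0.3,0,0,-0.11,0,0,0],[0.3,0,0,-0.11,0,0,0]]
  ]
}}

```text
clock: 6.7
position: [0.4535, 0.2059, 0.1204]
tool_rot: [-3.139, -0.006, 0.071]
force: [0.1, 0.6, -0.5]
grip_width: 0.0411
finger_force: 42.4
```

```bash
python3 - <<'E'
from h import *
go(606.2,-2.2,118,-.15)
im=grab("top"); cv2.imwrite("pics/t2.png",cv2.cvtColor(im,cv2.COLOR_RGB2BGR))
for c in blobs(im,(40,60,40),(85,255,255),(150,190,215,260))[:1]: print("green",rect("top",c,.138))
E
```

```text
[453.5 205.9 120.4] shift [137.4 218.5   2.6] turn [-0.0006 -0.0009  0.0352] w 41.1 F 42.3617859184742 t 6.7
green [430.1, 203.4, 43.2, 25.8, -85.1]
```

Request:
{"fn": "move_arm", "kwargs": {
  "moves": [
    [[0.3,0.139,0.218,0,0,0,0.035],[0.3,0.139,0.218,0,0,0,0.035],[0.3,0.139,0.218,0,0,0,0.035],[0.3,0.139,0.218,0,0,0,0.035],[0.3,0.139,0.218,0,0,0,0.035]]
  ]
}}

```text
clock: 7.25
position: [0.6014, 0.0026, 0.1155]
tool_rot: [3.141, 0.001, -0.148]
force: [0.7, 1.1, -1.4]
grip_width: 0.0411
finger_force: 42.3
```

```bash
python3 - <<'E'
from h import *
go(607.5,-2.2,60,-.15)
E
```

```text
[601.4   2.6 115.5] shift [ 6.8  3.8 55.5] turn [0.     0.0002 0.0003] w 41.1 F 42.33774393796921 t 7.25
```

Request:
{"fn": "move_arm", "kwargs": {
  "moves": [
    [[0.3,0.002,0.001,0.03,0,0,0],[0.3,0.002,0.001,0.055,0,0,0],[0.3,0.002,0.001,0.055,0,0,0],[0.3,0.002,0.001,0.055,0,0,0]]
  ]
}}

```text
clock: 7.65
position: [0.6024, 0.0033, 0.0611]
tool_rot: [3.141, 0.001, -0.148]
force: [0.8, 0.1, -0.6]
grip_width: 0.0413
finger_force: 42.3
```

```bash
python3 - <<'E'
from h import *
go(607.5,-2.2,43.5,-.15)
E
```

```text
[602.4   3.3  61.1] shift [ 5.9  4.6 17.6] turn [0.     0.0002 0.0003] w 41.3 F 42.34502971172333 t 7.65
```

Request:
{"fn": "move_arm", "kwargs": {
  "moves": [
    [[0.3,0.006,0.005,0.006,0,0,0],[0.3,0.006,0.005,0.012,0,0,0],[0.3,0.006,0.005,0.017,0,0,0],[0.3,0.006,0.005,0.019,0,0,0],[0.3,0.006,0.005,0.019,0,0,0]]
  ]
}}

```text
clock: 8.15
position: [0.6078, -0.0026, 0.042]
tool_rot: [3.142, 0.0, -0.148]
force: [0.2, 0.5, -0.4]
grip_width: 0.0413
finger_force: 42.3
```

Request:
{"fn": "move_arm", "kwargs": {
  "moves": [
    [[0.75,0,0,0,0,0,0],[0.75,0,0,0,0,0,0],[0.75,0,0,0,0,0,0]]
  ]
}}

```text
clock: 8.45
position: [0.6081, -0.0027, 0.0424]
tool_rot: [-3.142, -0.0, -0.148]
force: [0.3, 0.6, 0.4]
grip_width: 0.0643
finger_force: 0.0
```

Request:
{"fn": "move_arm", "kwargs": {
  "moves": [
    [[0.8,0,0,-0.03,0,0,0],[0.8,0,0,-0.06,0,0,0],[1,-0.03,-0.04,-0.07,0,0,-0.01],[1,-0.06,-0.08,-0.07,0,0,-0.02],[1,-0.09,-0.12,-0.07,0,0,-0.023]]
  ]
}}

```text
clock: 8.95
position: [0.5364, 0.1297, 0.1129]
tool_rot: [-3.141, -0.001, -0.002]
force: [0.7, 1.1, -0.2]
grip_width: 0.0853
finger_force: 0.0
```

```bash
python3 - <<'E'
from h import *
go(440.9,365.4,110,0)
E
```

```text
[536.4 129.7 112.9] shift [ -96.  -235.5    2.9] turn [-0.0001 -0.0002 -0.0004] w 85.3 F 0.0 t 8.95
```

Request:
{"fn": "move_arm", "kwargs": {
  "moves": [
    [[1,-0.048,-0.118,0,0,0,0],[1,-0.048,-0.118,0,0,0,0],[1,-0.096,-0.236,0,0,0,0],[1,-0.096,-0.236,0,0,0,0],[1,-0.096,-0.236,0,0,0,0]]
  ]
}}

```text
clock: 9.45
position: [0.4428, 0.3622, 0.1126]
tool_rot: [-3.141, -0.0, -0.004]
force: [1.0, 1.1, 0.8]
grip_width: 0.0854
finger_force: 0.0
```

Request:
{"fn": "move_arm", "kwargs": {
  "moves": [
    [[1,0,-0.002,0.03,0,0,0],[1,0,-0.002,0.05,0,0,0],[1,0,-0.002,0.05,0,0,0]]
  ]
}}

```text
clock: 9.75
position: [0.4426, 0.3618, 0.0602]
tool_rot: [3.139, 0.003, -0.003]
force: [0.0, -0.2, 0.8]
grip_width: 0.0854
finger_force: 0.0
```

```bash
python3 - <<'E'
from h import *
go(440.9,365.4,11,0)
im=grab("top")
for c in blobs(im,(40,60,40),(85,255,255),(235,140,295,200))[:1]: print("green",rect("top",c,.062))
E
```

```text
[442.6 361.8  60.2] shift [-1.5 -3.7 49.2] turn [ 0.0004  0.0004 -0.0005] w 85.4 F 0.0 t 9.75
green [606.9, -4.0, 71.7, 40.4, -8.3]
```

Green sits 2 mm from the red centre. On to the orange puck.

Request:
{"fn": "move_arm", "kwargs": {
  "moves": [
    [[1,-0.001,-0.004,0.03,0,0,0],[1,-0.001,-0.004,0.048,0,0,0],[1,-0.001,-0.004,0.048,0,0,0],[0.4,-0.001,-0.004,0.048,0,0,0],[0.4,-0.001,-0.004,0.048,0,0,0]]
  ]
}}

```text
clock: 10.3
position: [0.4437, 0.3667, 0.0159]
tool_rot: [-3.14, -0.001, -0.004]
force: [0.9, -0.1, -0.1]
grip_width: 0.0593
finger_force: 0.0
```

Request:
{"fn": "move_arm", "kwargs": {
  "moves": [
    [[0.4,0,0,0,0,0,0],[0.4,0,0,0,0,0,0],[0.4,0,0,0,0,0,0]]
  ]
}}

```text
clock: 10.6
position: [0.4436, 0.3667, 0.016]
tool_rot: [-3.14, -0.002, -0.004]
force: [-2.6, -2.3, 16.4]
grip_width: 0.0485
finger_force: 38.6
```

Request:
{"fn": "move_arm", "kwargs": {
  "moves": [
    [[0.4,0,0,-0.04,0,0,0],[0.4,0,0,-0.08,0,0,0],[0.4,0,0,-0.11,0,0,0],[0.4,0,0,-0.11,0,0,0]]
  ]
}}

```text
clock: 11.0
position: [0.4446, 0.3677, 0.129]
tool_rot: [-3.137, -0.005, -0.004]
force: [-0.2, 0.3, -1.4]
grip_width: 0.048
finger_force: 42.3
```

```bash
python3 - <<'E'
from h import *
go(608.4,-192.8,115,0)
im=grab("scene"); cv2.imwrite("pics/s3.png",cv2.cvtColor(cv2.resize(im[60:280,150:370],None,fx=2.5,fy=2.5),cv2.COLOR_RGB2BGR))
E
```

```text
[444.6 367.7 129. ] shift [166.1 559.9  12.1] turn [-0.0008 -0.0008 -0.0007] w 48.0 F 42.27755606174469 t 11.0
```

View pics/s3.png

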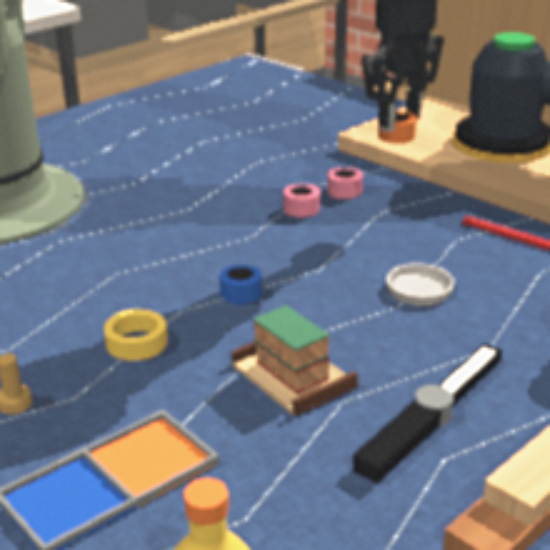

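The view shows the green block squarely on the red one at crop (292,345), and the orange puck held at (397,125). I'll carry it over to the tray.

Request:
{"fn": "move_arm", "kwargs": {
  "moves": [
    [[0.4,0.07,0.238,0,0,0,0],[0.4,0.07,0.238,0,0,0,0],[0.4,0.07,0.238,0,0,0,0],[0.4,0.07,0.238,0,0,0,0],[0.4,0.07,0.238,0,0,0,0]]
  ]
}}

```text
clock: 11.55
position: [0.5118, 0.1258, 0.1238]
tool_rot: [3.141, 0.001, -0.004]
force: [0.5, 0.4, -0.3]
grip_width: 0.048
finger_force: 42.3
```

Request:
{"fn": "move_arm", "kwargs": {
  "moves": [
    [[0.4,0.07,0.238,0,0,0,0],[0.4,0.07,0.238,0,0,0,0],[0.4,0.07,0.238,0,0,0,0],[0.4,0.07,0.238,0,0,0,0],[0.4,0.07,0.238,0,0,0,0]]
  ]
}}

```text
clock: 12.05
position: [0.5809, -0.1125, 0.1237]
tool_rot: [-3.141, 0.001, -0.004]
force: [0.3, 1.0, -0.4]
grip_width: 0.048
finger_force: 42.3
```

Request:
{"fn": "move_arm", "kwargs": {
  "moves": [
    [[0.4,0.026,0.084,0,0,0,0],[0.4,0.026,0.084,0,0,0,0],[0.4,0.026,0.084,0.03,0,0,0],[0.4,0.026,0.084,0.06,0,0,0],[0.4,0.026,0.084,0.06,0,0,0]]
  ]
}}

```text
clock: 12.55
position: [0.6041, -0.1937, 0.0602]
tool_rot: [-3.14, 0.006, -0.004]
force: [-0.8, 0.8, -0.9]
grip_width: 0.0481
finger_force: 42.3
```

```bash
python3 - <<'E'
from h import *
go(611,-192.8,22.5,0)
E
```

```text
[ 604.1 -193.7   60.2] shift [ 7.1 -0.9 37.6] turn [-0.0003  0.001  -0.0006] w 48.1 F 42.31035053730011 t 12.55
```

Request:
{"fn": "move_arm", "kwargs": {
  "moves": [
    [[0.4,0.006,-0.001,0.02,0,0,0],[0.4,0.006,-0.001,0.032,0,0,0],[0.4,0.006,-0.001,0.038,0,0,0],[0.4,0.006,-0.001,0.038,0,0,0]]
  ]
}}

```text
clock: 12.95
position: [0.6123, -0.1932, 0.0261]
tool_rot: [-3.141, 0.001, -0.004]
force: [0.4, 0.3, -0.7]
grip_width: 0.0478
finger_force: 42.3
```

Request:
{"fn": "move_arm", "kwargs": {
  "moves": [
    [[0.75,0,0,0.002,0,0,0],[0.75,0,0,0.002,0,0,0],[0.75,0,0,0.002,0,0,0]]
  ]
}}

```text
clock: 13.25
position: [0.6129, -0.1934, 0.0248]
tool_rot: [3.141, -0.001, -0.004]
force: [-0.0, 0.5, 0.5]
grip_width: 0.0645
finger_force: 0.0
```

Request:
{"fn": "move_arm", "kwargs": {
  "moves": [
    [[0.8,0,0,-0.035,0,0,0],[0.8,0,0,-0.075,0,0,0],[1,-0.02,-0.045,-0.09,0,0,0],[1,-0.045,-0.09,-0.09,0,0,0],[1,-0.07,-0.13,-0.09,0,0,0]]
  ]
}}

```text
clock: 13.75
position: [0.5427, -0.0616, 0.1152]
tool_rot: [-3.141, -0.002, -0.004]
force: [1.6, 0.9, 0.0]
grip_width: 0.0858
finger_force: 0.0
```

```bash
python3 - <<'E'
from h import *
go(449,76.1,110,0)
E
```

```text
[542.7 -61.6 115.2] shift [ -94.3 -137.3    5.1] turn [-0.0001 -0.0003 -0.0007] w 85.8 F 0.0 t 13.75
```

Request:
{"fn": "move_arm", "kwargs": {
  "moves": [
    [[1,-0.095,-0.137,0.005,0,0,0],[1,-0.095,-0.137,0.005,0,0,0],[1,-0.095,-0.137,0.005,0,0,0],[1,-0.095,-0.137,0.02,0,0,0],[1,-0.095,-0.137,0.05,0,0,0]]
  ]
}}

```text
clock: 14.25
position: [0.4488, 0.0773, 0.0656]
tool_rot: [-3.14, -0.004, 0.0]
force: [2.0, -0.4, -0.6]
grip_width: 0.0854
finger_force: 0.0
```

```bash
python3 - <<'E'
from h import *
go(447.6,76.1,14,0)
im=grab("top")
for c in blobs(im,(0,0,0),(180,255,60),(320,155,355,195),20)[:1]: print("orange spot",rect("top",c,.033))
E
```

```text
[448.8  77.3  65.6] shift [-1.4  1.3 51.6] turn [-0.0003 -0.0006  0.    ] w 85.4 F 0.0 t 14.25
orange spot [610.2, -195.3, 24.9, 23.8, 44.0]
```

Orange sits within 3 mm of its bay's centre. Now the blue puck.

Request:
{"fn": "move_arm", "kwargs": {
  "moves": [
    [[1,-0.002,0.001,0.03,0,0,0],[1,-0.002,0.001,0.051,0,0,0],[1,-0.002,0.001,0.051,0,0,0],[0.4,-0.002,0.001,0.051,0,0,0],[0.4,-0.002,0.001,0.051,0,0,0]]
  ]
}}

```text
clock: 14.8
position: [0.4475, 0.0733, 0.0145]
tool_rot: [-3.141, -0.001, -0.004]
force: [-0.4, 0.5, -0.2]
grip_width: 0.0589
finger_force: 0.0
```

Request:
{"fn": "move_arm", "kwargs": {
  "moves": [
    [[0.4,0,0,0,0,0,0],[0.4,0,0,0,0,0,0],[0.4,0,0,0,0,0,0]]
  ]
}}

```text
clock: 15.1
position: [0.4475, 0.0734, 0.0147]
tool_rot: [-3.141, -0.002, -0.004]
force: [-2.6, -0.7, 17.9]
grip_width: 0.0484
finger_force: 38.1
```

Request:
{"fn": "move_arm", "kwargs": {
  "moves": [
    [[0.4,0,0,-0.04,0,0,0],[0.4,0,0,-0.08,0,0,0],[0.4,0,0,-0.11,0,0,0],[0.4,0,0,-0.11,0,0,0]]
  ]
}}

```text
clock: 15.5
position: [0.4487, 0.0737, 0.1275]
tool_rot: [-3.14, -0.006, -0.004]
force: [0.5, 0.4, -1.6]
grip_width: 0.0476
finger_force: 42.6
```

```bash
python3 - <<'E'
from h import *
go(601,-281,120,0)
E
```

```text
[448.7  73.7 127.5] shift [153.8 354.    7.7] turn [-0.0003 -0.001  -0.0007] w 47.6 F 42.596447467803955 t 15.5
```

Request:
{"fn": "move_arm", "kwargs": {
  "moves": [
    [[0.4,0.092,0.212,0,0,0,0],[0.4,0.092,0.212,0,0,0,0],[0.4,0.092,0.212,0,0,0,0],[0.4,0.092,0.212,0,0,0,0],[0.4,0.092,0.212,0,0,0,0]]
  ]
}}

```text
clock: 16.0
position: [0.5385, -0.143, 0.1235]
tool_rot: [3.141, -0.001, -0.007]
force: [0.6, 0.8, -0.4]
grip_width: 0.0479
finger_force: 42.6
```

Request:
{"fn": "move_arm", "kwargs": {
  "moves": [
    [[0.4,0.062,0.142,0,0,0,0],[0.4,0.062,0.142,0,0,0,0],[0.4,0.062,0.142,0,0,0,0],[0.4,0.062,0.142,0.03,0,0,0],[0.4,0.062,0.142,0.06,0,0,0]]
  ]
}}

```text
clock: 16.5
position: [0.5995, -0.2837, 0.0627]
tool_rot: [3.14, -0.001, -0.007]
force: [0.9, 1.7, -1.1]
grip_width: 0.0481
finger_force: 42.7
```

```bash
python3 - <<'E'
from h import *
go(601,-281,20.5,0)
E
```

```text
[ 599.5 -283.7   62.7] shift [ 1.4 -2.7 42.2] turn [ 0.0002 -0.0002 -0.001 ] w 48.1 F 42.665430307388306 t 16.5
```

Request:
{"fn": "move_arm", "kwargs": {
  "moves": [
    [[0.4,0.001,-0.003,0.02,0,0,0],[0.4,0.001,-0.003,0.034,0,0,0],[0.4,0.001,-0.003,0.041,0,0,0],[0.4,0.001,-0.003,0.041,0,0,0]]
  ]
}}

```text
clock: 16.9
position: [0.6002, -0.2783, 0.0219]
tool_rot: [-3.141, 0.001, -0.004]
force: [0.1, -0.1, -0.8]
grip_width: 0.0481
finger_force: 42.7
```

Request:
{"fn": "move_arm", "kwargs": {
  "moves": [
    [[0.75,0,0,0.001,0,0,0],[0.75,0,0,0.001,0,0,0],[0.75,0,0,0.001,0,0,0]]
  ]
}}

```text
clock: 17.2
position: [0.6008, -0.2785, 0.0221]
tool_rot: [3.141, -0.001, -0.004]
force: [-0.7, 0.3, -0.2]
grip_width: 0.0642
finger_force: 0.0
```

Request:
{"fn": "move_arm", "kwargs": {
  "moves": [
    [[0.8,0,0,-0.035,0,0,0],[0.8,0,0,-0.075,0,0,0],[1,0,0,-0.11,0,0,0],[1,-0.03,-0.01,-0.12,0,0,0],[1,-0.07,-0.025,-0.12,0,0,0]]
  ]
}}

```text
clock: 17.7
position: [0.5315, -0.2535, 0.1434]
tool_rot: [3.14, -0.004, -0.004]
force: [0.6, -0.3, -0.8]
grip_width: 0.0857
finger_force: 0.0
```

```bash
python3 - <<'E'
from h import *
go(443,-227.5,130,0)
E
```

```text
[ 531.5 -253.5  143.4] shift [-88.6 -25.7  13. ] turn [ 0.0003 -0.0007 -0.0006] w 85.7 F 0.0 t 17.7
```

Request:
{"fn": "move_arm", "kwargs": {
  "moves": [
    [[1,-0.089,-0.026,0.03,0,0,0],[1,-0.089,-0.026,0.03,0,0,0],[1,-0.089,-0.026,0.03,0,0,0],[1,-0.089,-0.026,0.03,0,0,0]]
  ]
}}

```text
clock: 18.1
position: [0.4414, -0.2267, 0.1118]
tool_rot: [3.141, -0.001, -0.004]
force: [-0.1, -0.8, 0.7]
grip_width: 0.0856
finger_force: 0.0
```

```bash
python3 - <<'E'
from h import *
go(443,-227.5,22,0)
im=grab("top")
for c in blobs(im,(0,0,0),(180,255,60),(355,155,392,197),20)[:1]: print("blue spot",rect("top",c,.033))
s=grab("scene"); o=cv2.resize(s[130:290,60:260],None,fx=3,fy=3); cv2.imwrite("pics/s4.png",cv2.cvtColor(o,cv2.COLOR_RGB2BGR))
E
```

```text
[ 441.4 -226.7  111.8] shift [ 1.5  0.7 89.8] turn [ 0.     -0.0001 -0.0006] w 85.6 F 0.0 t 18.1
blue spot [600.8, -281.4, 26.1, 24.8, -2.2]
```

View pics/s4.png

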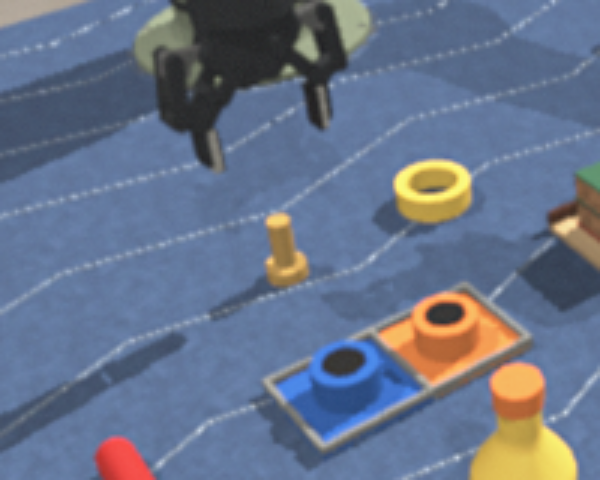

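Both pucks lie flat in their own bays, blue at crop (345,375) and orange at (445,330). The dog stands below the gripper at (285,250), so I'll pick it next.

Request:
{"fn": "move_arm", "kwargs": {
  "moves": [
    [[1,0.001,0.001,0.045,0,0,0],[1,0.001,0.001,0.08,0,0,0],[1,0.001,0.001,0.09,0,0,0],[1,0.001,0.001,0.09,0,0,0],[0.1,0.001,0.001,0.09,0,0,0]]
  ]
}}

```text
clock: 18.7
position: [0.4435, -0.2281, 0.0224]
tool_rot: [3.141, -0.001, -0.004]
force: [1.0, -0.1, -0.8]
grip_width: 0.0734
finger_force: 0.0
```

Request:
{"fn": "move_arm", "kwargs": {
  "moves": [
    [[0.1,0,0,0,0,0,0],[0.1,0,0,0,0,0,0],[0.1,0,0,0,0,0,0],[0.1,0,0,0,0,0,0],[0.1,0,0,0,0,0,0]]
  ]
}}

```text
clock: 19.2
position: [0.443, -0.2279, 0.0218]
tool_rot: [3.141, -0.001, -0.004]
force: [-0.3, 0.3, 10.2]
grip_width: 0.0182
finger_force: 38.7
```

Request:
{"fn": "move_arm", "kwargs": {
  "moves": [
    [[0.1,0,0,0,0,0,0],[0.1,0,0,-0.04,0,0,0],[0.1,0,0,-0.08,0,0,0],[0.1,0,0,-0.12,0,0,0],[0.1,0,0,-0.12,0,0,0]]
  ]
}}

```text
clock: 19.7
position: [0.4445, -0.2286, 0.1457]
tool_rot: [3.139, -0.006, -0.004]
force: [1.8, 0.3, -1.7]
grip_width: 0.0176
finger_force: 39.6
```

```bash
python3 - <<'E'
from h import *
go(592.5,230.6,None,0)
s=grab("scene"); o=cv2.resize(s[130:290,60:260],None,fx=3,fy=3); cv2.imwrite("pics/s5.png",cv2.cvtColor(o,cv2.COLOR_RGB2BGR))
E
```

```text
[ 444.5 -228.6  145.7] shift [ 1.460e+02 -4.598e+02 -1.000e-01] turn [ 0.0004 -0.001  -0.0007] w 17.6 F 39.59011137485504 t 19.7
```

View pics/s5.png

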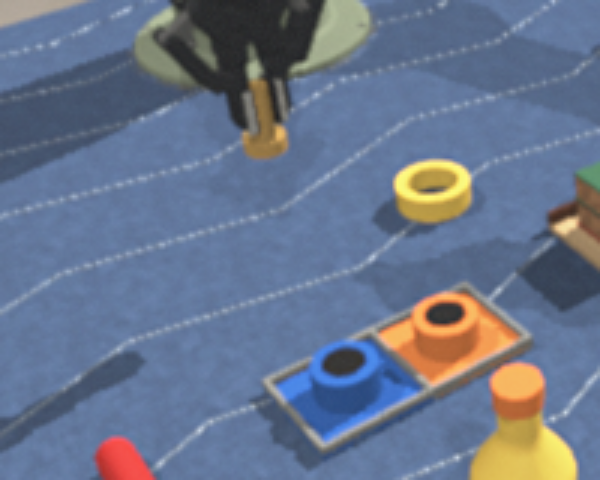

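The dog is held upright at crop (265,125). Now I'll carry it to the dish.

Request:
{"fn": "move_arm", "kwargs": {
  "moves": [
    [[0.1,0.07,-0.225,0,0,0,0],[0.1,0.07,-0.225,0,0,0,0],[0.1,0.07,-0.225,0,0,0,0],[0.1,0.07,-0.225,0,0,0,0],[0.1,0.07,-0.225,0,0,0,0]]
  ]
}}

```text
clock: 20.25
position: [0.5134, 0.0005, 0.1401]
tool_rot: [-3.141, 0.002, -0.001]
force: [0.8, -0.3, -0.6]
grip_width: 0.018
finger_force: 39.6
```

Request:
{"fn": "move_arm", "kwargs": {
  "moves": [
    [[0.1,0.076,-0.235,0,0,0,0],[0.1,0.076,-0.235,0,0,0,0],[0.1,0.076,-0.235,0,0,0,0],[0.1,0.076,-0.235,0,0,0,0],[0.1,0.076,-0.235,0,0,0,0]]
  ]
}}

```text
clock: 20.75
position: [0.59, 0.234, 0.1397]
tool_rot: [3.141, 0.002, -0.003]
force: [1.8, -0.9, -0.6]
grip_width: 0.0178
finger_force: 39.6
```

Request:
{"fn": "move_arm", "kwargs": {
  "moves": [
    [[0.1,0,0,0.04,0,0,0],[0.1,0,0,0.08,0,0,0],[0.1,0,0,0.08,0,0,0]]
  ]
}}

```text
clock: 21.05
position: [0.5867, 0.2306, 0.0553]
tool_rot: [3.137, 0.009, -0.003]
force: [-0.9, -1.1, -0.7]
grip_width: 0.0179
finger_force: 39.6
```

```bash
python3 - <<'E'
from h import *
go(592.5,230.6,26.5,0)
E
```

```text
[586.7 230.6  55.3] shift [ 6.  -0.2 28.7] turn [ 0.0007  0.0014 -0.0005] w 17.9 F 39.64499115943909 t 21.05
```

Request:
{"fn": "move_arm", "kwargs": {
  "moves": [
    [[0.1,0.003,-0.001,0.015,0,0,0],[0.1,0.003,-0.001,0.025,0,0,0],[0.1,0.003,-0.001,0.031,0,0,0],[0.1,0.003,-0.001,0.031,0,0,0],[0.1,0.003,-0.001,0.031,0,0,0]]
  ]
}}

```text
clock: 21.55
position: [0.5937, 0.2328, 0.0309]
tool_rot: [-3.141, -0.001, -0.004]
force: [-0.3, 0.0, 0.0]
grip_width: 0.0176
finger_force: 39.6
```

Request:
{"fn": "move_arm", "kwargs": {
  "moves": [
    [[0.1,-0.001,0.002,0.003,0,0,0],[0.1,-0.001,0.002,0.0045,0,0,0],[0.1,-0.001,0.002,0.0045,0,0,0]]
  ]
}}

```text
clock: 21.85
position: [0.5925, 0.2305, 0.026]
tool_rot: [3.142, -0.0, -0.004]
force: [-1.0, -0.0, -0.3]
grip_width: 0.0179
finger_force: 39.9
```

Request:
{"fn": "move_arm", "kwargs": {
  "moves": [
    [[0.6,0,0,0,0,0,0],[0.6,0,0,0,0,0,0],[0.6,0,0,0,0,0,0],[0.6,0,0,0,0,0,0]]
  ]
}}

```text
clock: 22.25
position: [0.5924, 0.2308, 0.0258]
tool_rot: [-3.142, -0.0, -0.004]
force: [0.7, -0.3, 0.3]
grip_width: 0.0512
finger_force: 0.0
```

Request:
{"fn": "move_arm", "kwargs": {
  "moves": [
    [[0.6,0,0,-0.04,0,0,0],[0.6,0,0,-0.08,0,0,0],[0.6,0,0,-0.12,0,0,0],[0.6,-0.04,0,-0.14,0,0,0],[0.6,-0.08,0,-0.15,0,0,0]]
  ]
}}

```text
clock: 22.75
position: [0.5122, 0.2311, 0.1776]
tool_rot: [-3.14, -0.003, -0.005]
force: [0.1, 1.6, 0.7]
grip_width: 0.0516
finger_force: 0.0
```

Request:
{"fn": "move_arm", "kwargs": {
  "moves": [
    [[0.6,-0.05,0,0,0,0,0],[0.6,-0.09,0,0,0,0,0],[0.6,-0.09,0,0,0,0,0]]
  ]
}}

```text
clock: 23.05
position: [0.4181, 0.2315, 0.1761]
tool_rot: [3.142, 0.002, -0.001]
force: [0.1, -0.5, 0.3]
grip_width: 0.0508
finger_force: 0.0
```

```bash
python3 - <<'E'
from h import *
s=grab("scene"); t=grab("top")
o=np.vstack([cv2.resize(s[120:290,130:350],(550,300)),cv2.resize(t[145:265,150:400],(600,290))[:,:550]])
cv2.imwrite("pics/f.png",cv2.cvtColor(o,cv2.COLOR_RGB2BGR))
for c in blobs(t,(10,100,80),(28,255,255),(152,155,195,200))[:1]: print("dog",cv2.boundingRect(c),rect("top",c,.04))
for c in blobs(t,(22,120,100),(35,255,255),(270,215,315,260))[:1]: print("tape",rect("top",c,.024))
for c in blobs(t,(40,60,40),(85,255,255),(235,140,295,200))[:1]: print("green",rect("top",c,.062))
E
```

```text
dog (164, 169, 16, 14) [586.7, 224.7, 42.6, 29.8, 47.1]
tape [440.7, -76.0, 66.1, 64.9, -44.6]
green [606.9, -4.0, 71.7, 40.4, -8.3]
```

View pics/f.png

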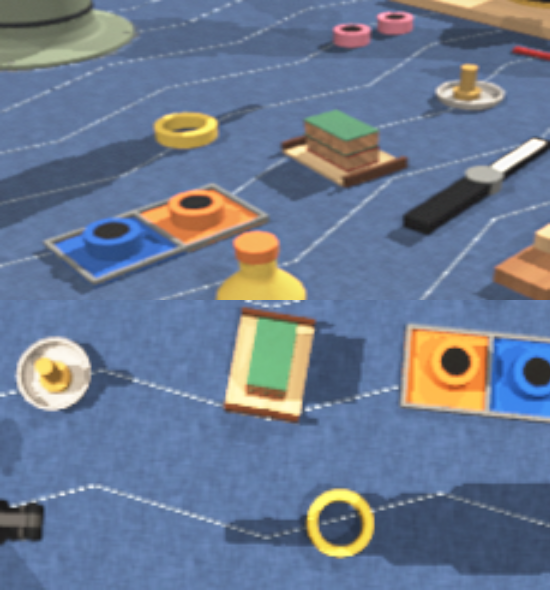

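The dog stands upright in the dish (scene crop (468,82), top crop (52,373)). The stack, pucks and tape are all in place, and the arm is clear, so I'm handing in.

```bash
python3 -c "
from workcell import bot
print(bot.job_done())"
```

```text
the job is handed in; nothing more can be done
None
```

The job is handed in at about 23 s on the robot clock, with no verdict returned: in the last images the green block sits on the red in the rack, each puck is in its own bay, the dog is upright in the dish, and the tape roll and lamp were left alone.

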